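# Feel along the ukulele's binding

## Robot

A 6-joint arm with a two-finger parallel gripper is mounted at the origin on the work surface. World frame = base frame: x ahead of the robot, y to its left, z up, the work surface at z = 0. Lengths are in mm, angles in rad, forces in N, time in s.
With the tool pointing down it reaches from about 400 to 925 mm from the base axis. Payload 12.5 kg.
Tool frame: the origin (TCP) lies on the centre line of the jaws, within the pads' length; the fingertips stand 17 mm ahead of it and the grasp point (between the pads) lies 2 mm behind it; z points along the fingers, y is the line along which they close (so a half turn about z gives the same grasp; the last joint's range is limited). The gripper opens to 95 mm and grips with 3 to 60 N. Pads are 20 mm wide; open, the fingers measure 119 mm over their backs; the gripper's body (75 mm by 180 mm) begins 59 mm behind the grasp point.
Start: joints at [1.075, 0.491, 1.559, -0, 1.092, -0.106], TCP at [237.487, 578.139, 231.661] pointing down, gripper open.
Joint ranges: [-3.1, 3.1], [-0.84, 2.19], [0.05, 2.79], [-1.13, 4.28], [0.06, 2.93], [-2.69, 2.69]. Speed limits (rad/s): [2.22, 2.22, 2.79, 3.14, 3.14, 3.14].

## Interface

Orientations are given as [roll, pitch, yaw] about the fixed x, y, z axes, in that order (R = Rz(yaw) Ry(pitch) Rx(roll)).
In Python, from cell import env gives the robot as it stands.
- The arm moves only by the tool drive_tool, never from a script. Its argument "deltas" is text: rows parted by semicolons, each of 4 numbers parted by spaces: the shift along the world's x, y, z normalised to -1 to 1, where 1 is 100 mm, then the turn about the world's z normalised to -1 to 1, where 1 is 180 degrees. A call has 1 to 10 rows; each row shifts and turns the commanded pose from where the row before left it; what a row does not reach is not made up. A row lasts 1/12 s, in which the tool goes at most 41.7 mm and 7.16 degrees, less where a joint would pass 70% of its speed; a pose out of reach is approached as far as the arm can. A call with a number of a shift or a turn outside -1 to 1 is refused whole. A call with a gripper value outside its range is refused whole. "gripper" is the closure, from 0 (fully open) to 1 (shut), set as the call begins (left out, the last holds). The fingers move at their own pace and stop on an object; the grip force is fixed at half the most. Time passes only in rows, so rows that do not move let the fingers close. It gives the time, the measured TCP pose, the force, the opening and the grip force at its end, in the units of the state.
- env.state(): the state, without advancing time (a new reading comes with each control period).
- env.read_camera(name): name is "scene" or "side" or "wrist"; returns (picture, depth): 400x640x3 uint8, red, green, blue; 400x640 float32, mm along the optical axis (not along the pixel's ray), 0 where there is no reading.
- env.camera_params(name): a dict with "mtx" (3x3 intrinsics, pixels), "camera_from_world" (4x4, takes a point from world to camera coordinates); the wrist camera has in their place "mount" (4x4, takes a point from camera to tool coordinates, whose origin is the TCP and whose axes are the flange's). Camera axes: x right, y down, z forward; pixel columns grow to the right and rows downward; lengths in mm; the calibration is good to about 2 mm. The wrist camera is an equidistant fisheye: a pixel r from the principal point sees the ray r / f radians off the axis. A picture is of the moment at which its call begins: read the wrist's pose just before it. camera_params takes no time and is no camera call.
- env.job_done(): hands the job in; it is judged then, once.
The state is a dict: "t": time; "joints": joint angles; "qvel": joint speeds; "tau": joint torques, N m; "eef_pos": TCP position; "tcp_rot": TCP orientation; "ft_force": force on the tool from outside, world axes, zero at the start; "moment": the same for the moment, N m; "opening": opening from 0.0 (shut) to 1.0 (fully open); "grip_force": force on a finger pad.
Only numpy, scipy, OpenCV 4.12 (cv2) and the standard library are available. Lean on these libraries where they do the work, as an engineer would, in place of code of your own. Each camera call takes 0.05 s, during which the arm holds its last target. There are 200 camera calls.

## Task

The ukulele body on the padded board has a raised wooden binding, just glued, round the edge of its top: with the fingertips, lightly trace that binding from the waist on the cutaway side, round the big tail end, to the waist on the other side, feeling every part of it on the way. Finish there while still touching: the program ends with the fingertips resting lightly on the binding at that second waist, marking where scraping is to start. Touch gently, so the body does not sink deep into its foam, never lift it, keep off the soundboard, and leave everything else where it stands.

Things in the scene. Friction and masses are not known exactly. Their poses are not given: they have to be found in the camera images.
- uke (a joint): how far the ukulele body is pressed down into its foam pads, in m: 0 at rest, positive downwards, negative when lifted. The foam gives about 1 mm per 0.8 N and reaches its stop at 16 mm (some 13 N); the body moves only straight up and down
- neck_end (a point): middle of the flat neck end of the ukulele body, at the height of the top of the binding. The body is 300 mm long, 216 mm wide at the big end, 150 mm at the waist, and has one scooped cutaway beside the neck end; it lies flat, top side up, level, on a padded plywood board (380 x 360 x 18 mm), nothing lies above it
- top: the pale soundboard with its dark bridge (bridge 22 x 85 mm, 3 mm above the top of the binding, 70 mm or more inside the rim at the tail); soundboard face 4 mm below the top of the binding; origin: under the centre of the big end, 48 mm above the bench and 69 mm below the top of the binding, x to the neck end, y to the plain side, z up
- rim1: length 1 of 9 of the raised dark wooden binding along the edge of the top, at the waist on the cutaway side (the start); about 65 mm long, 8 mm wide, its flat top 4 mm proud of the soundboard. Origin: on the middle of its top face, about 117 mm above the bench; x along the binding in the direction of travel (towards the next length), z up. The nine lengths follow on without gaps, round a curve of 108 mm radius at the big end, nearly straight at the waists
- rim2: length 2 of 9 of the raised dark wooden binding along the edge of the top, between the start and the round tail, on the cutaway side; about 65 mm long, 8 mm wide, its flat top 4 mm proud of the soundboard. Origin: on the middle of its top face, about 117 mm above the bench; x along the binding in the direction of travel (towards the next length), z up. The nine lengths follow on without gaps, round a curve of 108 mm radius at the big end, nearly straight at the waists
- rim3: length 3 of 9 of the raised dark wooden binding along the edge of the top, between the start and the round tail, on the cutaway side; about 65 mm long, 8 mm wide, its flat top 4 mm proud of the soundboard. Origin: on the middle of its top face, about 117 mm above the bench; x along the binding in the direction of travel (towards the next length), z up. The nine lengths follow on without gaps, round a curve of 108 mm radius at the big end, nearly straight at the waists
- rim4: length 4 of 9 of the raised dark wooden binding along the edge of the top, between the start and the round tail, on the cutaway side; about 65 mm long, 8 mm wide, its flat top 4 mm proud of the soundboard. Origin: on the middle of its top face, about 117 mm above the bench; x along the binding in the direction of travel (towards the next length), z up. The nine lengths follow on without gaps, round a curve of 108 mm radius at the big end, nearly straight at the waists
- rim5: length 5 of 9 of the raised dark wooden binding along the edge of the top, at the middle of the round tail end; about 65 mm long, 8 mm wide, its flat top 4 mm proud of the soundboard. Origin: on the middle of its top face, about 117 mm above the bench; x along the binding in the direction of travel (towards the next length), z up. The nine lengths follow on without gaps, round a curve of 108 mm radius at the big end, nearly straight at the waists
- rim6: length 6 of 9 of the raised dark wooden binding along the edge of the top, between the tail and the finish, on the plain side; about 65 mm long, 8 mm wide, its flat top 4 mm proud of the soundboard. Origin: on the middle of its top face, about 117 mm above the bench; x along the binding in the direction of travel (towards the next length), z up. The nine lengths follow on without gaps, round a curve of 108 mm radius at the big end, nearly straight at the waists
- rim7: length 7 of 9 of the raised dark wooden binding along the edge of the top, between the tail and the finish, on the plain side; about 65 mm long, 8 mm wide, its flat top 4 mm proud of the soundboard. Origin: on the middle of its top face, about 117 mm above the bench; x along the binding in the direction of travel (towards the next length), z up. The nine lengths follow on without gaps, round a curve of 108 mm radius at the big end, nearly straight at the waists
- rim8: length 8 of 9 of the raised dark wooden binding along the edge of the top, between the tail and the finish, on the plain side; about 65 mm long, 8 mm wide, its flat top 4 mm proud of the soundboard. Origin: on the middle of its top face, about 117 mm above the bench; x along the binding in the direction of travel (towards the next length), z up. The nine lengths follow on without gaps, round a curve of 108 mm radius at the big end, nearly straight at the waists
- rim9: length 9 of 9 of the raised dark wooden binding along the edge of the top, at the waist on the plain side, opposite the start (the finish); about 65 mm long, 8 mm wide, its flat top 4 mm proud of the soundboard. Origin: on the middle of its top face, about 117 mm above the bench; x along the binding in the direction of travel (towards the next length), z up. The nine lengths follow on without gaps, round a curve of 108 mm radius at the big end, nearly straight at the waists
- glue: small white glue bottle, 38 mm across, 85 mm tall, standing on the board; bystander, origin at its underside
- spool: wooden spool clamp, 32 mm across, 74 mm tall, standing on the board; bystander, origin at its underside
- screwdriver: screwdriver, 150 mm long, lying on the board; bystander, origin at its underside
- jar: small amber jar with a steel cap, 40 mm across, 55 mm tall, on the board; bystander, origin at its underside
- hammer: hammer lying on the bench to the left; bystander, origin at its underside
- mug: white mug, 80 mm across, 90 mm tall, on the bench to the right; bystander, origin at its underside

How it is judged (in metres and radians):
On the way, in this order (a step that is already met when the one before it is completed fails the run):
1. the fingertips touch length 1 of the binding (start waist) (contact force between the fingers and rim1 above 0.25 N), for 0.1 s.
2. the fingertips touch length 2 of the binding (contact force between the fingers and rim2 above 0.25 N), for 0.1 s.
3. the fingertips touch length 3 of the binding (contact force between the fingers and rim3 above 0.25 N), for 0.1 s.
4. the fingertips touch length 4 of the binding (contact force between the fingers and rim4 above 0.25 N), for 0.1 s.
5. the fingertips touch length 5 of the binding (contact force between the fingers and rim5 above 0.25 N), for 0.1 s.
6. the fingertips touch length 6 of the binding (contact force between the fingers and rim6 above 0.25 N), for 0.1 s.
7. the fingertips touch length 7 of the binding (contact force between the fingers and rim7 above 0.25 N), for 0.1 s.
8. the fingertips touch length 8 of the binding (contact force between the fingers and rim8 above 0.25 N), for 0.1 s.
9. the fingertips touch length 9 of the binding (finish waist) (contact force between the fingers and rim9 above 0.25 N), for 0.1 s.
At the end, for the whole second after the job is handed in: The fingertips rest on the ninth length of the binding, at the waist on the plain side, with more than 0.25 N; the body is pressed less than 10 mm into its foam and is not lifted; every bystander is within 20 mm of where it started (contact force between the fingers and rim9 above 0.25 N and value of joint uke between -0.003 and 0.01 m and not (distance of glue from where it was at the start of the episode above 0.02 m) and not (distance of spool from where it was at the start of the episode above 0.02 m) and not (distance of screwdriver from where it was at the start of the episode above 0.02 m) and not (distance of jar from where it was at the start of the episode above 0.02 m) and not (distance of hammer from where it was at the start of the episode above 0.02 m) and not (distance of mug from where it was at the start of the episode above 0.02 m)); the arm keeps its last pose, push and grip.
It fails at once if the ukulele body is pressed more than 10 mm into its foam (value of joint uke above 0.01 m).
It fails at once if the ukulele body is lifted more than 3 mm (value of joint uke below -0.003 m).
It fails at once if the fingers press on the soundboard or bridge with more than 2 N (contact force between the fingers and top above 2 N).
It fails at once if a bystander is moved or lifted more than 20 mm (distance of any of glue, spool, screwdriver, jar, hammer, mug from where it was at the start of the episode above 0.02 m).
It also fails if it takes over 59 s, if anything falls off the work surface, if the arm or the gripper's body presses on something with over 40 N, if the wrist force passes 120 N, or if a joint passes its speed limit or range.

## Working session

There is one attempt and no reset: what is moved stays moved. The work goes in short steps, Python scripts to look and compute and a tool call to move; the robot and the scene stay as the last step left them, time stands still between calls to the robot, and variables do not carry over. Pictures are saved under pics/ and viewed, at most 10 in all, crops included, and the job is handed in when it is done.

Besides the shell and the picture viewer there is one more tool, called after "Request:" in YAML: its name, and indented under it one key for each argument. drive_tool: Moves the arm, as the interface text tells. Its arguments: {"type":"object","properties":{"deltas":{"type":"string"},"gripper":{"type":"number"}},"required":["deltas"]}

```bash
mkdir -p pics; ls; python3 - <<'E'
from cell import env
import cv2,numpy as np
for n in("scene","side"):
    p,d=env.read_camera(n); cv2.imwrite(f"pics/{n}0.png",p[:,:,::-1]); np.save(f"pics/{n}0.npy",d)
    c=env.camera_params(n); print(n,np.round(c["mtx"],1).tolist(),np.round(c["camera_from_world"],3).tolist())
print(env.state())
E
```

```text
pics
scene [[394.5, 0.0, 320.0], [0.0, 394.5, 198.3], [0.0, 0.0, 1.0]] [[0.746, 0.665, -0.008, -468.77], [0.497, -0.565, -0.658, -211.379], [-0.442, 0.487, -0.753, 1438.687], [0.0, 0.0, 0.0, 1.0]]
side [[514.4, 0.0, 310.0], [0.0, 514.4, 197.2], [0.0, 0.0, 1.0]] [[0.917, -0.398, 0.012, -509.437], [-0.306, -0.723, -0.619, 249.279], [0.255, 0.564, -0.785, 1346.591], [0.0, 0.0, 0.0, 1.0]]
{'t': 0.1, 'joints': array([ 1.07542130e+00,  4.91479442e-01,  1.55936776e+00, -1.04110784e-05,
        1.09174968e+00, -1.05612487e-01]), 'qvel': array([-0.00087093, -0.00149139, -0.00103723, -0.00208571,  0.00137806,
       -0.00119943]), 'tau': array([ 2.75500061e-03, -6.13624191e+01, -2.58605003e+01,  6.93919533e-02,
        4.70674038e-02, -1.16672504e-04]), 'eef_pos': array([237.37254223, 577.95104597, 231.13965782]), 'tcp_rot': array([-3.14059304e+00, -9.66799655e-05,  2.75183487e+00]), 'ft_force': array([-0.32543334,  0.17329221, -0.08015669]), 'moment': array([0.01434315, 0.02440195, 0.02866047]), 'grip_force': 0.0, 'opening': 1.000237291212756}
```

View pics/scene0.png

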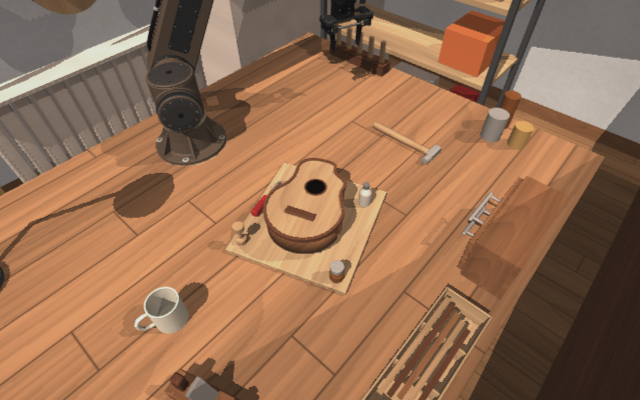

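View pics/side0.png

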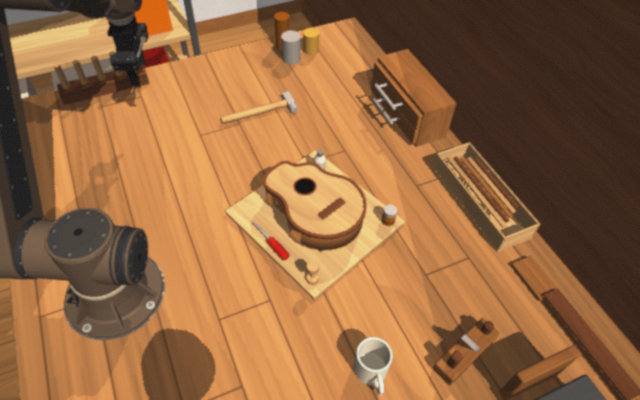

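```bash
cat > h.py <<'E'
from cell import env
import cv2,numpy as np
def ortho(n,p,x0,x1,y0,y1,z,s):
    """top view: image rows = x decreasing downward, cols = y decreasing to right"""
    c=env.camera_params(n);M=c["mtx"]@np.array(c["camera_from_world"])[:3]
    xs=x1-np.arange(0,x1-x0,1/s); ys=y1-np.arange(0,y1-y0,1/s)
    X,Y=np.meshgrid(xs,ys,indexing='ij')
    q=np.stack([X,Y,0*X+z,0*X+1],-1)@M.T
    return cv2.remap(p,(q[...,0]/q[...,2]).astype('f4'),(q[...,1]/q[...,2]).astype('f4'),cv2.INTER_CUBIC)
def cloud(n,d):
    c=env.camera_params(n);v,u=np.nonzero(d>0);z=d[v,u]
    P=np.c_[(np.c_[u,v,0*u+1]@np.linalg.inv(c["mtx"]).T)*z[:,None],0*z+1]
    return (P@np.linalg.inv(c["camera_from_world"]).T)[:,:3],u,v
E
python3 - <<'E'
from h import *
o=[]
for n in("scene","side"):
    p=cv2.imread(f"pics/{n}0.png");d=np.load(f"pics/{n}0.npy")
    P,u,v=cloud(n,d)
    k=(P[:,2]>100)&(P[:,2]<130)&(P[:,0]>300)&(P[:,0]<900)&(abs(P[:,1])<350)
    Q=P[k];print(n,k.sum(),Q.min(0),Q.max(0),np.percentile(Q[:,2],[5,25,50,75,95,99]))
    np.save(f"pics/{n}_pts.npy",Q)
    im=ortho(n,p,380,830,-200,200,117,1)
    for g in range(400,830,50): cv2.putText(im,str(g),(0,830-g),0,.3,(255,0,0));cv2.line(im,(0,830-g),(400,830-g),(255,0,0) if g%100==0 else (120,60,60),1)
    for g in range(-150,200,50): cv2.putText(im,str(g),(200-g,10),0,.3,(255,0,0));cv2.line(im,(200-g,0),(200-g,450),(255,0,0)if g%100==0 else (120,60,60),1)
    o.append(im)
cv2.imwrite("pics/o1.png",np.hstack(o))
E
```

```text
scene 5216 [ 462.02640784 -137.89546301  100.22800414] [705.63435806 172.46874564 124.5859601 ] [108.49570553 110.27384842 111.56759121 113.15613042 116.70866697
 119.12802575]
side 5652 [ 457.76716781 -138.57127923  100.07464613] [702.78136326 175.36026529 125.55317127] [108.58972659 111.37044841 113.2839128  115.29702845 118.89060244
 121.27819736]
```

View pics/o1.png

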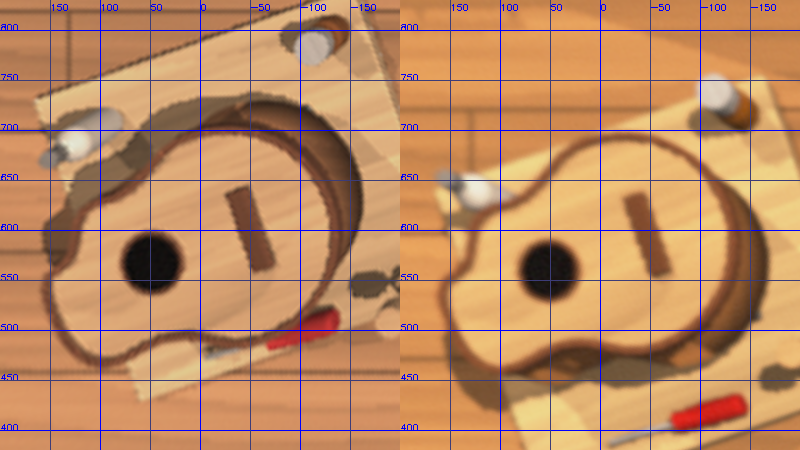

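The body's tail points to −y, its neck to +y (neck end around x=520, y=155). The cutaway is on the far (+x) side, so the start waist is near (650, 70) and the finish waist near (490, 0). I'll go above it for a closer look.

Request:
drive_tool:
  deltas: "0.175 -0.28 0.05 0;0.175 -0.28 0.05 0;0.175 -0.28 0.05 0;0.175 -0.28 0.05 0;0.175 -0.28 0.05 0;0.175 -0.28 0.05 0;0.175 -0.28 0.05 0;0.175 -0.28 0.05 0;0.175 -0.28 0.05 0;0.175 -0.28 0.05 0"
  gripper: 1

```text
t: 0.93
eef_pos: [412.9, 296.6, 281.8]
tcp_rot: [-3.141, -0.0, 2.752]
ft_force: [0.4, -0.4, -0.0]
opening: 0.361
grip_force: 0.0
```

Request:
drive_tool:
  deltas: "0.175 -0.28 0.05 0;0.175 -0.28 0.05 0;0.175 -0.28 0.05 0;0.175 -0.28 0.05 0;0.175 -0.28 0.05 0;0.175 -0.28 0.05 0;0.175 -0.28 0.05 0;0.175 -0.28 0.05 0;0.175 -0.28 0.05 0;0.175 -0.28 0.05 0"

```text
t: 1.77
eef_pos: [588.0, 16.5, 331.7]
tcp_rot: [-3.142, -0.0, 2.752]
ft_force: [0.6, 0.8, -0.4]
opening: 0.005
grip_force: 0.0
```

Request:
drive_tool:
  deltas: "0 0 0 0;0 0 0 0;0 0 0 0"

```text
t: 2.02
eef_pos: [587.1, 18.4, 331.2]
tcp_rot: [-3.142, -0.001, 2.751]
ft_force: [-0.7, -0.0, 0.5]
opening: 0.007
grip_force: 0.0
```

```bash
cat >> h.py <<'E'
from scipy.spatial.transform import Rotation as Ro
def wpose():
    s=env.state();T=np.eye(4);T[:3,:3]=Ro.from_euler('xyz',s["tcp_rot"]).as_matrix();T[:3,3]=s["eef_pos"];return T
def wproj(T,c,P):
    W=np.linalg.inv(T@np.array(c["mount"]));q=P@W[:3,:3].T+W[:3,3]
    r=np.hypot(q[...,0],q[...,1]);a=np.arctan2(r,q[...,2])/np.maximum(r,1e-9);M=np.array(c["mtx"])
    return M[0,0]*a*q[...,0]+M[0,2],M[1,1]*a*q[...,1]+M[1,2]
def wortho(T,p,x0,x1,y0,y1,z,s):
    X,Y=np.meshgrid(x1-np.arange(0,x1-x0,1/s),y1-np.arange(0,y1-y0,1/s),indexing='ij')
    u,v=wproj(T,env.camera_params("wrist"),np.stack([X,Y,0*X+z],-1))
    return cv2.remap(p,u.astype('f4'),v.astype('f4'),cv2.INTER_CUBIC)
def grid(im,x0,x1,y0,y1,s):
    for g in range(-1000,1000,50):
        c=(255,0,0) if g%100==0 else (120,60,60)
        if x0<g<x1: cv2.line(im,(0,int((x1-g)*s)),(im.shape[1],int((x1-g)*s)),c,1);cv2.putText(im,str(g),(0,int((x1-g)*s)),0,.35,(255,0,0))
        if y0<g<y1: cv2.line(im,(int((y1-g)*s),0),(int((y1-g)*s),im.shape[0]),c,1);cv2.putText(im,str(g),(int((y1-g)*s),10),0,.35,(255,0,0))
    return im
E
python3 - <<'E'
from h import *
T=wpose();s=env.state();print(s["t"],s["eef_pos"],s["tcp_rot"],s["joints"],s["ft_force"],s["opening"])
p,d=env.read_camera("wrist");c=env.camera_params("wrist");print(c)
cv2.imwrite("pics/w1.png",p[:,:,::-1]);np.savez("pics/w1.npz",T=T,d=d)
o=wortho(T,p[:,:,::-1].copy(),440,740,-170,190,117,1.5);np.save("pics/ow1.npy",o)
a=grid(o,440,740,-170,190,1.5)
b=cv2.resize(p[:,:,::-1],None,fx=.4,fy=.4)
cv2.imwrite("pics/ow1.png",np.hstack([a,np.vstack([b,np.zeros((450-160,256,3),np.uint8)])]))
E
```

```text
2.0167 [587.0563015   18.4239359  331.17785513] [-3.14153786e+00 -1.11343436e-03  2.75147186e+00] [-8.11882482e-02  3.53867487e-01  1.51288947e+00  2.99252545e-04
  1.27591309e+00 -1.26195094e+00] [-0.69053063 -0.04146205  0.47490589] 0.007170475978520818
{'mtx': array([[309.70691629,   0.        , 317.55975271],
       [  0.        , 309.70691629, 197.74143442],
       [  0.        ,   0.        ,   1.        ]]), 'mount': array([[-8.17064996e-04, -9.66632865e-01, -2.56164473e-01,
         7.12646556e+01],
       [ 9.99999517e-01, -9.29521018e-04,  3.17924499e-04,
        -3.94503971e-01],
       [-5.45426531e-04, -2.56164090e-01,  9.66633158e-01,
        -1.51560291e+02],
       [ 0.00000000e+00,  0.00000000e+00,  0.00000000e+00,
         1.00000000e+00]])}
```

View pics/ow1.png

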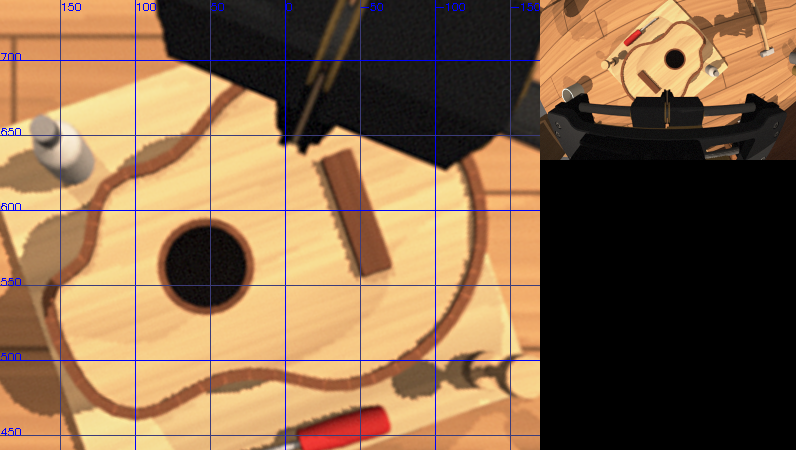

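The wrist view shows the binding sharply, except the far side, which the gripper hides. I'll take a second view from farther out.

Request:
drive_tool:
  deltas: "0.3 0 0.1 0;0.3 0 0.1 0;0.3 0 0.1 0;0.3 0 0.1 0;0 0 0 0;0 0 0 0;0 0 0 0;0 0 0 0"

```text
t: 2.73
eef_pos: [706.4, 18.9, 371.7]
tcp_rot: [-3.141, -0.001, 2.753]
ft_force: [-0.7, 0.4, 0.7]
opening: 0.006
grip_force: 0.0
```

```bash
python3 - <<'E'
from h import *
T=wpose();s=env.state();print(s["t"],s["eef_pos"],s["ft_force"])
p,d=env.read_camera("wrist")
cv2.imwrite("pics/w2.png",p[:,:,::-1]);np.savez("pics/w2.npz",T=T,d=d)
o=wortho(T,p[:,:,::-1].copy(),440,740,-170,190,117,1.5)
cv2.imwrite("pics/ow2.png",grid(o,440,740,-170,190,1.5))
E
```

```text
2.7333 [706.43315162  18.91382499 371.6818869 ] [-0.67869186  0.39639748  0.73703515]
```

View pics/ow2.png

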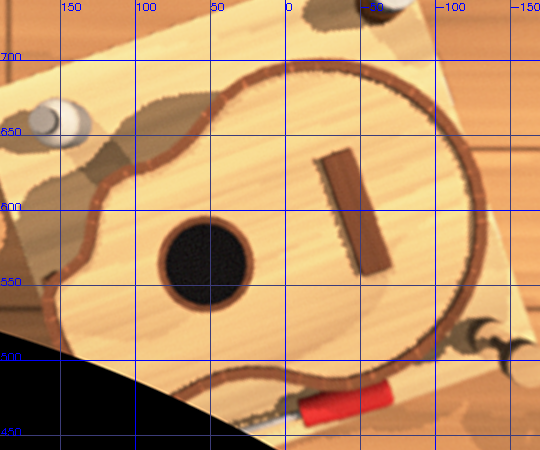

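```bash
cat > path.py <<'E'
from h import *
from scipy.interpolate import splprep,splev
px=np.array([(140,167),(155,163),(172,155),(192,139),(212,115),(232,94),(258,78),(290,68),(325,66),(365,73),(400,88),(432,110),(455,137),(473,170),(482,205),(481,243),(468,280),(450,315),(425,345),(400,362),(370,376),(330,384),(285,376),(245,377),(222,381),(200,388)],float)
W=np.c_[740-px[:,1]/1.5,190-px[:,0]/1.5]
tck,_=splprep(W.T,s=len(W)*1.0)
f=np.array(splev(np.linspace(0,1,2000),tck)).T
L=np.r_[0,np.cumsum(np.hypot(*np.diff(f,axis=0).T))]
at=lambda s:np.c_[np.interp(s,L,f[:,0]),np.interp(s,L,f[:,1])]
E
python3 - <<'E'
from path import *
print(L[-1])
ims=[]
for k,(a,b) in((2,(480,-150)),(1,(440,-150))):
    w=np.load(f"pics/w{k}.npz");p=cv2.imread(f"pics/w{k}.png")
    o=wortho(w["T"],p,450,720,-150,120,117,1.48)
    for i,q in enumerate(at(np.arange(0,L[-1],20))):
        cv2.circle(o,(int((120-q[1])*1.48),int((720-q[0])*1.48)),1,(0,255,0) if i%5 else (255,0,0),-1)
    ims.append(o)
cv2.imwrite("pics/chk.png",np.hstack(ims))
E
```

```text
558.4891750252247
```

View pics/chk.png

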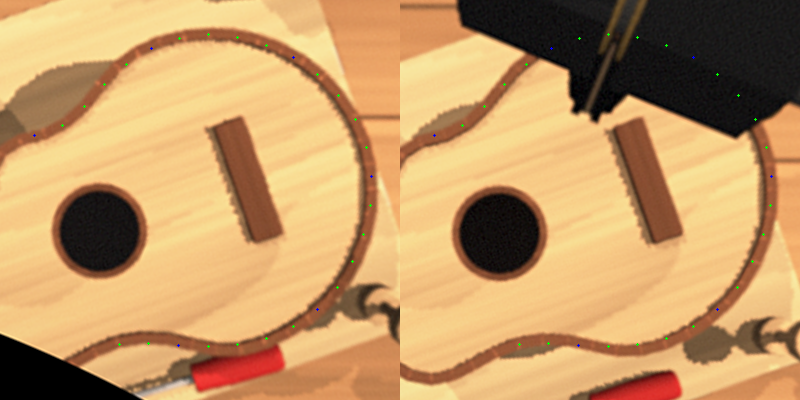

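```bash
python3 - <<'E'
from path import *
c=np.array([592,-29]);ex=np.array([-.335,.942]);ey=np.array([-.942,-.335])
d=f-c;B=np.c_[d@ex,d@ey]
sm=L[B[:,0].argmin()];print("tail s",sm,L[-1]-sm)
for s in np.r_[0:L[-1]:30]: 
    q=at(s)[0];print(round(s),q.round(1),[(q-c)@ex,(q-c)@ey])
# steps of 6.0 mm rows (units 100mm), from s=a to s=b
a,b=sm-263,sm+260
n=int(np.ceil((b-a)/6)/10+1)*10
S=np.linspace(a,b,n+1);W=at(S);print("start",W[0],"end",W[-1],"n",n)
R=np.round(W/100,3);D=np.diff(R,axis=0)
for k in range(0,n,10):print("; ".join(f"{x:.3f} {y:.3f} 0 0" for x,y in D[k:k+10]), W[k+10].round(1))
print(env.state()["eef_pos"],np.mean([env.state()["ft_force"]],0))
E
```

```text
tail s 274.12180731954254 284.3673677056821
0 [628.5  96.6] [np.float64(106.10697160286749), np.float64(-76.51194263959509)]
30 [641.3  70. ] [np.float64(76.80180421901419), np.float64(-79.5868245357946)]
60 [663.1  49.5] [np.float64(50.12554347658071), np.float64(-93.26994946947839)]
90 [682.1  26.4] [np.float64(21.981646443527826), np.float64(-103.42354254725808)]
120 [694.  -1.] [np.float64(-7.818909110583198), np.float64(-105.41200351019043)]
150 [696.1 -30.8] [np.float64(-36.58262684113659), np.float64(-97.40684469532047)]
180 [689.3 -60. ] [np.float64(-61.779868006180635), np.float64(-81.30231201950636)]
210 [675.5 -86.5] [np.float64(-82.14569977101793), np.float64(-59.38438705506144)]
240 [ 655.5 -108.8] [np.float64(-96.44644632373266), np.float64(-33.11639053101566)]
270 [ 630.1 -124.5] [np.float64(-102.72647252781194), np.float64(-3.915395650402104)]
300 [ 601.  -130.9] [np.float64(-99.01955707860242), np.float64(25.70787588137814)]
330 [ 571.2 -128.4] [np.float64(-86.63495882005154), np.float64(52.92241456184129)]
360 [ 543.  -118.3] [np.float64(-67.6939829777593), np.float
[... 1728 characters left out ...]
-0.054 0.022 0 0; -0.052 0.025 0 0 [ 543.2 -118.4]
-0.051 0.028 0 0; -0.050 0.029 0 0; -0.049 0.033 0 0; -0.046 0.034 0 0; -0.045 0.038 0 0; -0.042 0.039 0 0; -0.041 0.042 0 0; -0.037 0.044 0 0; -0.035 0.047 0 0; -0.032 0.048 0 0 [500.4 -80.2]
-0.028 0.051 0 0; -0.025 0.052 0 0; -0.022 0.054 0 0; -0.018 0.056 0 0; -0.015 0.056 0 0; -0.012 0.057 0 0; -0.010 0.057 0 0; -0.007 0.058 0 0; -0.005 0.057 0 0; -0.003 0.059 0 0 [485.9 -24.5]
-0.001 0.058 0 0; 0.001 0.058 0 0; 0.002 0.058 0 0; 0.004 0.058 0 0; 0.004 0.058 0 0; 0.006 0.058 0 0; 0.005 0.057 0 0; 0.003 0.058 0 0; 0.001 0.059 0 0; -0.003 0.058 0 0 [488.1  33.5]
[706.48359605  18.71753557 371.89415588] [ 1.10011575 -0.22966129  0.88481238]
```

Request:
drive_tool:
  deltas: "-0.095 0.084 -0.27 0;-0.095 0.084 -0.27 0;-0.095 0.084 -0.27 0;-0.095 0.084 -0.27 0;-0.095 0.084 -0.27 0;-0.095 0.084 -0.27 0;-0.095 0.084 -0.27 0;-0.095 0.084 -0.27 0;0 0 0 0;0 0 0 0"

```text
t: 3.62
eef_pos: [630.9, 85.6, 155.9]
tcp_rot: [-3.141, -0.001, 2.753]
ft_force: [1.5, 0.2, 0.8]
opening: 0.003
grip_force: 0.0
```

Request:
drive_tool:
  deltas: "0 0 -0.04 0;0 0 -0.04 0;0 0 -0.04 0;0 0 -0.03 0;0 0 -0.02 0;0 0 -0.01 0;0 0 0 0;0 0 0 0;0 0 0 0"

```text
t: 4.37
eef_pos: [631.6, 85.3, 137.8]
tcp_rot: [3.141, 0.0, 2.752]
ft_force: [0.2, 1.2, -0.1]
opening: 0.005
grip_force: 0.0
```

```bash
python3 - <<'E'
from h import *
p,d=env.read_camera("side");cv2.imwrite("pics/s3.png",cv2.resize(p[120:290,220:420,::-1],None,fx=3.5,fy=3.5,interpolation=cv2.INTER_CUBIC))
E
```

```text
(no output)
```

View pics/s3.png

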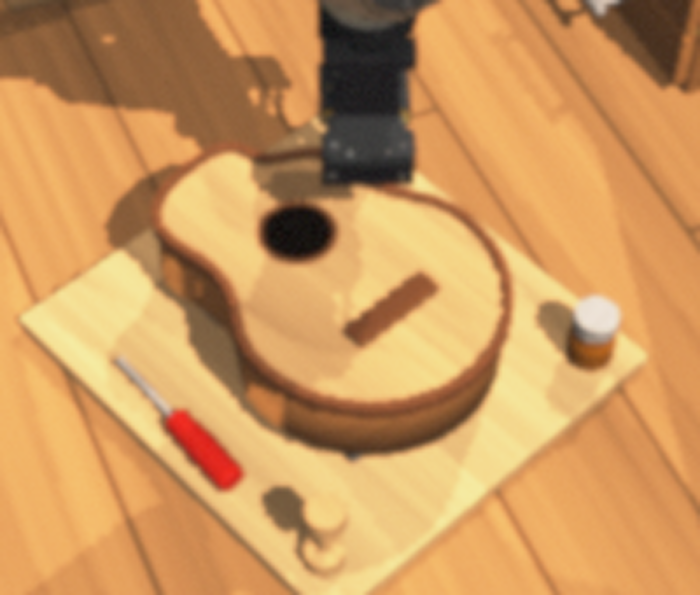

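The fingers (crop pixels 325–410, 180) stand just above the binding at the start waist. Descending in small steps.

Request:
drive_tool:
  deltas: "0 0 -0.01 0;0 0 -0.01 0;0 0 -0.01 0;0 0 0 0;0 0 0 0;0 0 0 0"

```text
t: 4.92
eef_pos: [631.5, 85.3, 134.7]
tcp_rot: [3.141, 0.0, 2.752]
ft_force: [-1.1, 0.3, -0.8]
opening: 0.004
grip_force: 0.0
```

Request:
drive_tool:
  deltas: "0 0 -0.01 0;0 0 -0.01 0;0 0 0 0;0 0 0 0;0 0 0 0"

```text
t: 5.33
eef_pos: [631.6, 85.4, 132.8]
tcp_rot: [3.141, 0.0, 2.752]
ft_force: [-0.1, -0.1, 1.4]
opening: 0.01
grip_force: 0.6
```

Request:
drive_tool:
  deltas: "0 0 -0.01 0;0 0 -0.01 0;0 0 0 0;0 0 0 0;0 0 0 0"

```text
t: 5.75
eef_pos: [631.6, 85.4, 130.8]
tcp_rot: [3.141, 0.0, 2.752]
ft_force: [0.6, -0.7, 1.8]
opening: 0.01
grip_force: 1.4
```

Contact begins near z=133.5 and the force is about 2 N. I'll add 1 mm and trace.

Request:
drive_tool:
  deltas: "0 0 -0.01 0;0 0 0 0;0.025 -0.053 0 0; 0.031 -0.049 0 0; 0.036 -0.046 0 0; 0.040 -0.042 0 0; 0.041 -0.041 0 0; 0 0 0 0;0 0 0 0;0 0 0 0"

```text
t: 6.58
eef_pos: [649.3, 61.7, 129.8]
tcp_rot: [3.142, 0.001, 2.752]
ft_force: [2.1, -2.2, 3.4]
opening: 0.003
grip_force: 1.8
```

Request:
drive_tool:
  deltas: "0.043 -0.039 0 0; 0.044 -0.038 0 0; 0.043 -0.040 0 0; 0.041 -0.040 0 0; 0.040 -0.042 0 0;0 0 0 0;0 0 0 0;0 0 0 0"

```text
t: 7.25
eef_pos: [670.5, 41.8, 129.9]
tcp_rot: [3.141, 0.002, 2.752]
ft_force: [1.7, -2.5, 2.8]
opening: 0.004
grip_force: 1.8
```

Request:
drive_tool:
  deltas: "0.038 -0.044 0 0; 0.036 -0.046 0 0; 0.034 -0.047 0 0; 0.031 -0.049 0 0; 0.028 -0.051 0 0; 0.026 -0.052 0 0; 0.022 -0.054 0 0; 0.018 -0.055 0 0; 0.010 -0.056 0 0; 0.003 -0.054 0 0"

```text
t: 8.08
eef_pos: [694.8, -9.1, 129.7]
tcp_rot: [3.141, 0.0, 2.752]
ft_force: [0.4, 3.3, 3.7]
opening: 0.003
grip_force: 1.9
```

Request:
drive_tool:
  deltas: "0.007 -0.058 0 0; 0.003 -0.058 0 0; 0.000 -0.058 0 0; -0.004 -0.058 0 0; -0.007 -0.058 0 0; -0.010 -0.057 0 0; -0.014 -0.057 0 0; -0.016 -0.055 0 0; -0.019 -0.055 0 0; -0.021 -0.054 0 0"

```text
t: 8.92
eef_pos: [686.3, -65.8, 129.7]
tcp_rot: [3.141, 0.0, 2.752]
ft_force: [1.7, 2.6, 3.6]
opening: 0.004
grip_force: 1.8
```

Request:
drive_tool:
  deltas: "-0.024 -0.053 0 0; -0.027 -0.052 0 0; -0.028 -0.050 0 0; -0.032 -0.049 0 0; -0.033 -0.048 0 0; -0.036 -0.046 0 0; -0.038 -0.043 0 0; -0.040 -0.042 0 0; -0.043 -0.040 0 0; -0.044 -0.038 0 0"

```text
t: 9.75
eef_pos: [651.5, -111.8, 129.7]
tcp_rot: [3.142, 0.0, 2.752]
ft_force: [3.0, 1.8, 3.8]
opening: 0.008
grip_force: 1.9
```

Request:
drive_tool:
  deltas: "-0.047 -0.034 0 0; -0.048 -0.033 0 0; -0.050 -0.029 0 0; -0.053 -0.025 0 0; -0.053 -0.023 0 0; -0.055 -0.018 0 0; -0.057 -0.015 0 0; -0.057 -0.011 0 0; -0.057 -0.007 0 0; -0.058 -0.004 0 0"

```text
t: 10.58
eef_pos: [597.8, -131.4, 129.7]
tcp_rot: [3.142, 0.0, 2.752]
ft_force: [3.3, -0.3, 3.3]
opening: 0.005
grip_force: 1.9
```

```bash
python3 - <<'E'
from h import *
p,d=env.read_camera("scene");cv2.imwrite("pics/s4.png",cv2.resize(p[140:300,210:400,::-1],None,fx=3.5,fy=3.5,interpolation=cv2.INTER_CUBIC))
E
```

```text
(no output)
```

View pics/s4.png

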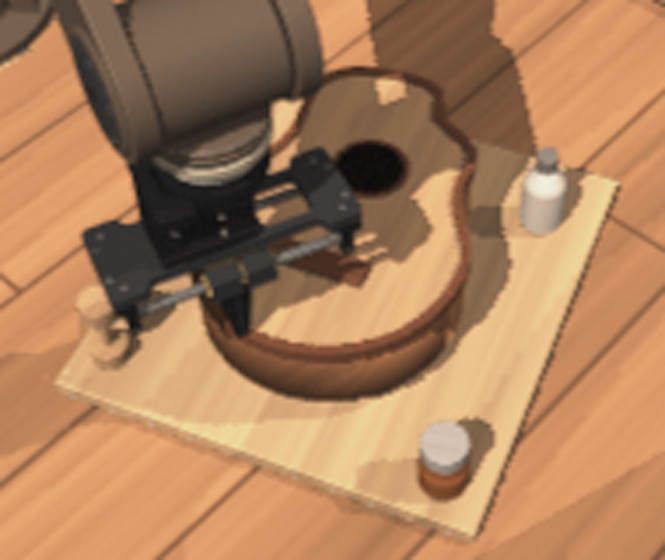

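The fingertip (crop pixel 240,333) sits on the binding, and the glue, jar and spool are undisturbed. Continuing.

Request:
drive_tool:
  deltas: "-0.056 0.001 0 0; -0.056 0.003 0 0; -0.056 0.006 0 0; -0.056 0.008 0 0; -0.056 0.012 0 0; -0.056 0.014 0 0; -0.055 0.017 0 0; -0.055 0.020 0 0; -0.054 0.022 0 0; -0.052 0.025 0 0"

```text
t: 11.47
eef_pos: [542.6, -118.3, 129.7]
tcp_rot: [3.142, 0.0, 2.752]
ft_force: [2.8, -2.1, 3.1]
opening: 0.005
grip_force: 1.9
```

Request:
drive_tool:
  deltas: "-0.051 0.028 0 0; -0.050 0.029 0 0; -0.049 0.033 0 0; -0.046 0.034 0 0; -0.045 0.038 0 0; -0.042 0.039 0 0; -0.041 0.042 0 0; -0.037 0.044 0 0; -0.035 0.047 0 0; -0.032 0.048 0 0"

```text
t: 12.3
eef_pos: [499.9, -79.8, 129.6]
tcp_rot: [-3.142, -0.0, 2.752]
ft_force: [1.4, -2.5, 2.7]
opening: 0.005
grip_force: 1.9
```

Request:
drive_tool:
  deltas: "-0.028 0.051 0 0; -0.025 0.052 0 0; -0.022 0.054 0 0; -0.018 0.056 0 0; -0.015 0.056 0 0; -0.012 0.057 0 0; -0.010 0.057 0 0; -0.007 0.058 0 0; -0.005 0.057 0 0; -0.003 0.059 0 0"

```text
t: 13.13
eef_pos: [485.7, -24.0, 129.6]
tcp_rot: [3.142, -0.0, 2.752]
ft_force: [-0.8, -3.3, 3.1]
opening: 0.003
grip_force: 1.9
```

Request:
drive_tool:
  deltas: "-0.001 0.058 0 0; 0.001 0.058 0 0; 0.002 0.058 0 0; 0.004 0.058 0 0; 0.004 0.058 0 0; 0.006 0.058 0 0; 0.005 0.057 0 0; 0.003 0.058 0 0; 0.001 0.059 0 0; -0.003 0.058 0 0"

```text
t: 13.97
eef_pos: [488.2, 34.0, 129.7]
tcp_rot: [3.141, 0.0, 2.752]
ft_force: [0.1, -3.1, 3.5]
opening: 0.005
grip_force: 1.8
```

Request:
drive_tool:
  deltas: "0 0.03 0 0;0 0 0 0;0 0 0 0;0 0 0 0;0 0 0 0;0 0 0 0"

```text
t: 14.47
eef_pos: [488.0, 36.5, 129.6]
tcp_rot: [3.141, -0.0, 2.751]
ft_force: [-1.4, 3.6, 3.9]
opening: 0.006
grip_force: 1.8
```

```bash
python3 - <<'E'
from h import *
T=wpose();p,d=env.read_camera("wrist");q,_=env.read_camera("side")
o=wortho(T,p[:,:,::-1].copy(),440,540,-40,110,117,2.6)
q=cv2.resize(q[130:280,220:350,::-1],None,fx=3,fy=3,interpolation=cv2.INTER_CUBIC)
c=np.zeros((450,790,3),np.uint8);c[:260,:390]=o[:260,:390];c[:450,400:790]=q
cv2.imwrite("pics/end.png",c);s=env.state();print(s["t"],s["eef_pos"],s["ft_force"],s["grip_force"])
E
```

```text
14.5667 [488.04801107  36.41955741 129.6529191 ] [0.23937768 3.71182395 3.76513233] 1.8490443944043022
```

View pics/end.png

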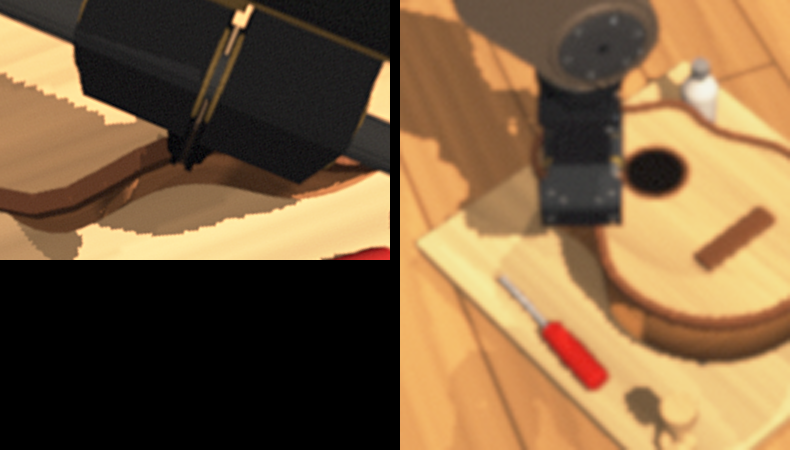

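The fingertips (left panel, pixel 185,165) rest on the binding at the plain-side waist, pressing with about 3.7 N (roughly 4–5 mm into the foam). The visible bystanders are in place, so I'm handing in.

```bash
python3 -c "
from cell import env
print(env.job_done())"
```

```text
the job is handed in; nothing more can be done
None
```

I traced the binding from the cutaway-side waist round the tail to the plain-side waist and handed the job in at about 14.6 s, with the fingertips resting there at about 3.7 N; the judge returned no verdict.

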